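# Pack the drying cartridge home in its tube

## Robot

A 6-joint arm with a two-finger parallel gripper is mounted at the origin on the work surface. World frame = base frame: x ahead of the robot, y to its left, z up, the work surface at z = 0. Lengths are in m, angles in rad, forces in N, time in s.
With the tool pointing down it reaches from about 0.35 to 0.975 m from the base axis. Payload 7.1 kg.
Tool frame: the origin (TCP) lies midway between the tips of the shut fingers; the grasp point (between the pads) lies 19 mm behind it; z points along the fingers, x is the direction in which the jaws open and shut, and the axes are right-handed (so a half turn about z gives the same grasp; the last joint's range is limited). The gripper opens to 88 mm and grips with 3 to 60 N. Pads are 20 mm wide; open, the fingers measure 115 mm over their backs; the gripper's body (75 mm by 178 mm) begins 61 mm behind the grasp point.
Start: joints at [1.195, 0.423, 1.63, -0, 1.089, -0.019], TCP at [0.218, 0.586, 0.223] pointing down, gripper open.
Joint ranges: [-3, 3], [-0.9, 2.11], [0.09, 2.58], [-1.31, 4.45], [0.11, 2.69], [-2.54, 2.54]. Speed limits (rad/s): [2.39, 2.39, 3.01, 3.14, 3.14, 3.14].

## Interface

Orientations are given as a unit quaternion [w, x, y, z].
In Python, from station import move_pose, movel, movej, command_gripper, wait, inverse_kinematics, read_camera, camera_info, MotionError, job_done, get_time, get_joint_pos, get_qvel, get_effort, get_tcp_pos, get_ee_rot, get_ft_force, get_ft_torque, get_grip_width gives the robot as it stands. Calls block until the motion is done:
- move_pose(position, orientation): joint-space move of the TCP to a pose.
- movel(position, frame=None, v=0.15, until_force=None): straight line of the TCP; frame=None keeps the orientation; v is the mean speed in m/s. With until_force (N) it stops when the force on the tool has changed by that much, and returns True; else False.
- movej(angles): joint-space move.
- command_gripper(opening): opening from 0.0 (shut) to 1.0 (fully open); the grip force is fixed at half the most; returns when the fingers have stopped.
- wait(seconds).
- inverse_kinematics(position, orientation): joint angles nearest the present ones, or None.
- read_camera(name): name is "scene" or "top" or "wrist"; returns the picture (480x640x3 uint8, red, green, blue); there is no depth.
- camera_info(name): a dict with "intrinsics" (3x3 intrinsics, pixels), "T" (4x4, takes a point from camera to world coordinates); the wrist camera has in their place "tool_from_camera" (4x4, takes a point from camera to tool coordinates, whose origin is the TCP and whose axes are the tool frame's). Camera axes: x right, y up, looking along -z (the intrinsics and any distortion apply to the point x, -y, -z); pixel columns grow to the right and rows downward; lengths in m; the calibration is good to about 2 mm. A picture is of the moment at which its call begins: read the wrist's pose just before it. camera_info takes no time and is no camera call.
A pose or a line that the arm cannot do raises MotionError and nothing moves.
- job_done(): hands the job in, once; it reports no verdict.
Readings, each from a call of its own:
- get_time(): time.
- get_joint_pos(): joint angles.
- get_qvel(): joint speeds.
- get_effort(): joint torques, N m.
- get_tcp_pos(): TCP position.
- get_ee_rot(): TCP orientation.
- get_ft_force(): force on the tool from outside, world axes, zero at the start.
- get_ft_torque(): the same for the moment, N m.
- get_grip_width(): opening from 0.0 (shut) to 1.0 (fully open).
Only numpy, scipy, OpenCV 4.12 (cv2) and the standard library are available. Lean on these libraries where they do the work, as an engineer would, in place of code of your own. Each camera call takes 0.05 s, during which the arm holds its last target.

## Task

Take the green-handled tamper from the white tray and push the cartridge in the orange-ringed tube down until it bottoms out, finishing with a firm press of about 15 N against the bottom. Then stand the tamper upright on the white tray again and let go. Leave the cartridge in the blue-ringed tube where it is.

Things in the scene. Friction and masses are not known exactly. Their poses are not given: they have to be found in the camera images.
- tamper_grip (a point): Tamper, a loose rod about 0.2 kg, 151 mm tall, standing upright on its flat foot on the white tray. From below: steel foot 30 mm diameter and 14 mm high; thin 14 mm diameter shaft; black hand-guard disc 40 mm diameter from 95 to 101 mm above the underside; green round handle 24 mm diameter from 101 to 151 mm. This point is on the axis in the handle, 127 mm above the underside of the foot (26 mm above the guard). z is the tamper's axis, up.
- orange_mouth (a point): Centre of the mouth of the fixed, upright clear tube with the orange foot and orange mouth ring, at the height of its rim. The tube stands on the table, rim 110 mm above the table. Bore 44 mm diameter, flaring to about 56 mm over the top 20 mm; outside at most 66 mm, foot disc 72 mm. The bore's floor is 96 mm below this point. A white cartridge (40 mm diameter, 24 mm high, flat top) sits part-way down inside. z up.
- orange_cartridge (a joint): How far the cartridge in the orange-ringed tube has slid down, in m: at 0 its flat top is 27 mm below the mouth; it is on the bottom at 0.045 (top 72 mm below the mouth). A tight seal: it takes about 5 N to slide it and it stays where it is left; at the bottom it stops hard.
- blue_cartridge (a joint): The same for the identical tube with the blue foot and blue mouth ring, which stands elsewhere on the table: not to be pushed.
- tray_center (a point): Centre of the top of the floor of the fixed round white ceramic tray. Floor 5 mm above the table and about 140 mm across, low rim 12 mm above the table, 154 mm across. Camera kit lying around the tray and tubes is less than 95 mm high; taller equipment stands only at the sides of the table.

How it is judged:
By the outcome, as a careful person would: the job done as asked, in the order asked, and still so for the second after the job is handed in, with the robot touching nothing.
It also fails if it takes over 45 s, if anything falls off the work surface, if the arm or the gripper's body presses on something with over 40 N, if the wrist force passes 120 N, or if a joint passes its speed limit or range.

## Working session

There is one attempt and no reset: what is moved stays moved. The work goes in short steps, each a Python script; the robot and the scene stay as the last script left them, time stands still between calls to the robot, and variables do not carry over. Pictures are saved under pics/ and viewed, and the job is handed in when it is done.

```bash
mkdir -p pics; ls; python3 - <<'E'
from station import *
import cv2,numpy as np
for n in ["scene","top","wrist"]:
    print(n,camera_info(n))
for n in ["scene","top"]:
    cv2.imwrite(f"pics/{n}0.png",read_camera(n)[:,:,::-1])
print(get_time(),get_ee_rot(),get_ft_force())
E
```

```text
pics
scene {'intrinsics': array([[507.56348572,   0.        , 319.32176722],
       [  0.        , 507.56348572, 240.16799115],
       [  0.        ,   0.        ,   1.        ]]), 'T': array([[-0.66934601, -0.59710518,  0.44208745,  0.94203941],
       [ 0.74278328, -0.52519197,  0.41526666,  0.35909111],
       [-0.0157771 ,  0.60633225,  0.79505489,  0.83341129],
       [ 0.        ,  0.        ,  0.        ,  1.        ]])}
top {'intrinsics': array([[440.31485498,   0.        , 322.60233301],
       [  0.        , 440.31485498, 242.96421733],
       [  0.        ,   0.        ,   1.        ]]), 'T': array([[ 0.01336207,  0.9923283 , -0.12290646,  0.4337626 ],
       [-0.99986501,  0.01443543,  0.0078468 , -0.00731759],
       [ 0.00956081,  0.12278502,  0.99238724,  0.80917952],
       [ 0.        ,  0.        ,  0.        ,  1.        ]])}
wrist {'intrinsics': array([[380.28065478,   0.        , 324.2975903 ],
       [  0.        , 380.28065478, 242.8815735 ],
       [  0.        ,   0.        ,   1.        ]]), 'tool_from_camera': array([[ 9.99999112e-01,  1.05998013e-04,  1.32861984e-03,
         5.93774029e-04],
       [ 4.35564613e-04, -9.68091335e-01, -2.50597242e-01,
        -6.75803178e-02],
       [ 1.25966255e-03,  2.50597598e-01, -9.68090521e-01,
        -1.61319811e-01],
       [ 0.00000000e+00,  0.00000000e+00,  0.00000000e+00,
         1.00000000e+00]])}
0.1 [ 3.77546422e-04  8.21354245e-01  5.70418030e-01 -5.77565499e-04] [ 0.82385616 -0.10444718  0.51926799]
```

View pics/scene0.png

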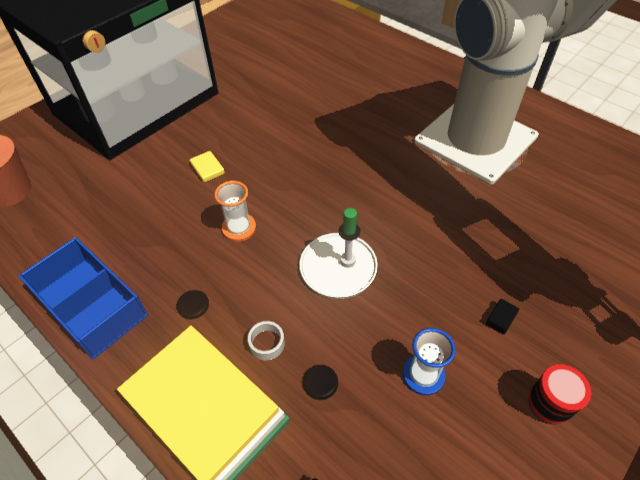

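View pics/top0.png

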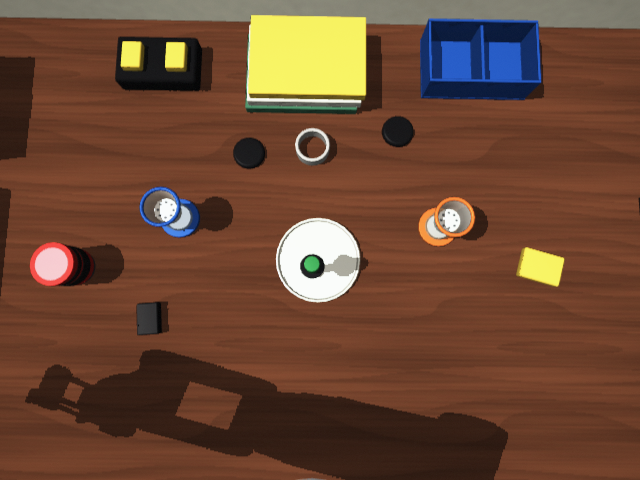

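The scene shows the tamper on the white tray (handle near 350,222 in scene and 312,264 in top). The orange tube mouth is near (231,192) in scene and (453,217) in top. The blue tube is at (433,347) in scene and (161,207) in top. I'll enlarge these next.

```bash
python3 - <<'E'
import cv2,numpy as np
s=cv2.imread("pics/scene0.png");t=cv2.imread("pics/top0.png")
def c(im,u,v,w,h,k): return cv2.resize(im[v:v+h,u:u+w],None,fx=k,fy=k,interpolation=cv2.INTER_CUBIC)
a=np.hstack([c(s,195,170,80,80,5),c(s,310,200,80,80,5)])
cv2.imwrite("pics/c1.png",c(s,200,170,130,100,5)if 0 else a)
b=np.hstack([c(t,410,185,80,80,5),c(t,272,222,80,80,5)])
cv2.imwrite("pics/c2.png",b)
E
```

```text
(no output)
```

View pics/c1.png

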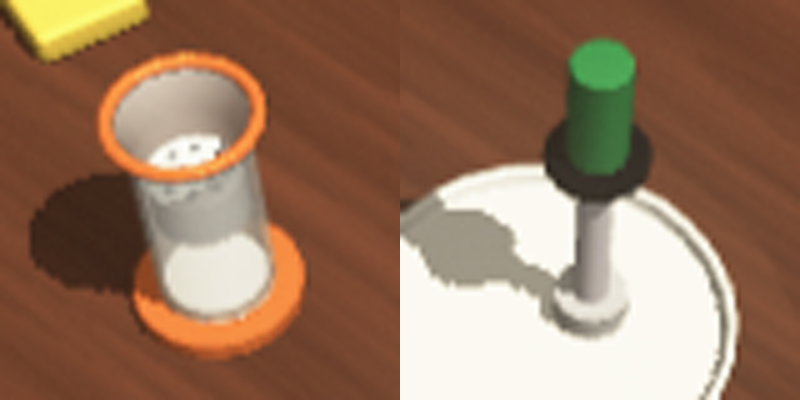

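View pics/c2.png

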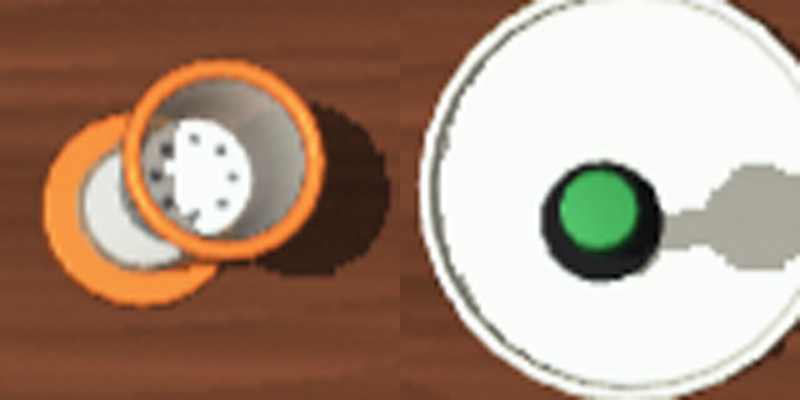

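Orange ring centre: scene (231.4,193.6), top (454.8,217). Handle top centre: scene (350.4,213), top (311.6,264). Tray rim centre: scene (338.5,265.5), top (318.3,260).

```bash
cat > h.py <<'E'
from station import *
import numpy as np, cv2
from scipy.spatial.transform import Rotation as R
def ray(K,T,u,v):
    d=np.array([(u-K[0,2])/K[0,0],-(v-K[1,2])/K[1,1],-1.]); return T[:3,3],T[:3,:3]@d
def at(K,T,u,v,z):
    o,d=ray(K,T,u,v); return o+d*(z-o[2])/d[2]
def proj(K,T,p):
    c=np.linalg.inv(T)@np.r_[p,1]; return K[0,2]-K[0,0]*c[0]/c[2], K[1,2]+K[1,1]*c[1]/c[2]
def tri(rs):
    A=0;b=0
    for o,d in rs:
        d=d/np.linalg.norm(d);P=np.eye(3)-np.outer(d,d);A=A+P;b=b+P@o
    return np.linalg.solve(A,b)
def cam(n):
    i=camera_info(n); return i["intrinsics"],i["T"]
def wristT():
    i=camera_info("wrist"); w,x,y,z=get_ee_rot(); T=np.eye(4)
    T[:3,:3]=R.from_quat([x,y,z,w]).as_matrix(); T[:3,3]=get_tcp_pos()
    return i["intrinsics"],T@i["tool_from_camera"]
def down(yaw):  # tool x at angle yaw in world xy, z down
    c,s=np.cos(yaw),np.sin(yaw)
    q=R.from_matrix(np.array([[c,s,0],[s,-c,0],[0,0,-1.]])).as_quat(); return [q[3],q[0],q[1],q[2]]
E
python3 - <<'E'
from h import *
S=cam("scene");T=cam("top")
for n,a,b,z in [("mouth",(231.4,193.6),(454.8,217),.11),("handle",(350.4,213),(311.6,264),.156),("tray",(338.5,265.5),(318.3,260),.012)]:
    print(n,at(*S,*a,z),at(*T,*b,z),tri([ray(*S,*a),ray(*T,*b)]))
for b in [(161,206.5)]: print("blue",at(*T,*b,.11))
print(get_ft_force(),get_ft_torque())
E
```

```text
mouth [ 0.5679821  -0.22235371  0.11      ] [ 0.56575305 -0.22597352  0.11      ] [ 0.5660745  -0.22659984  0.10575611]
handle [0.48511921 0.00608935 0.156     ] [0.48293277 0.00344187 0.156     ] [0.48294633 0.00385702 0.15241322]
tray [5.06846529e-01 6.96464902e-05 1.20000000e-02] [ 0.50121754 -0.00622689  0.012     ] [ 0.50159664 -0.00545851  0.00112056]
blue [0.57575155 0.24825449 0.11      ]
[ 0.82385616 -0.10444718  0.51926799] [ 0.00190878 -0.01667322 -0.03236734]
```

```bash
python3 - <<'E'
from h import *
move_pose([0.567,-0.224,0.28],down(0))
Tm=wristT()[1]; cv2.imwrite("pics/w1.png",read_camera("wrist")[:,:,::-1]); np.save("w1.npy",Tm)
move_pose([0.484,0.004,0.28],down(0))
Tm=wristT()[1]; cv2.imwrite("pics/w2.png",read_camera("wrist")[:,:,::-1]); np.save("w2.npy",Tm)
print(get_time(),get_ft_force(),get_tcp_pos(),get_joint_pos())
K=wristT()[0]
print(proj(K,np.load("w1.npy"),[0.567,-.224,.11]),proj(K,Tm,[.484,.004,.156]))
E
```

```text
4.25 [0.75392216 0.38504419 0.30722587] [0.48488812 0.00319284 0.28019978] [-1.77789168e-02  1.44289275e-01  1.87428835e+00 -3.13027493e-04
  1.12221314e+00 -1.68969878e-02]
(np.float64(323.41517326292654), np.float64(224.4676143003068)) (np.float64(322.305490448963), np.float64(234.978618186073))
```

View pics/w1.png

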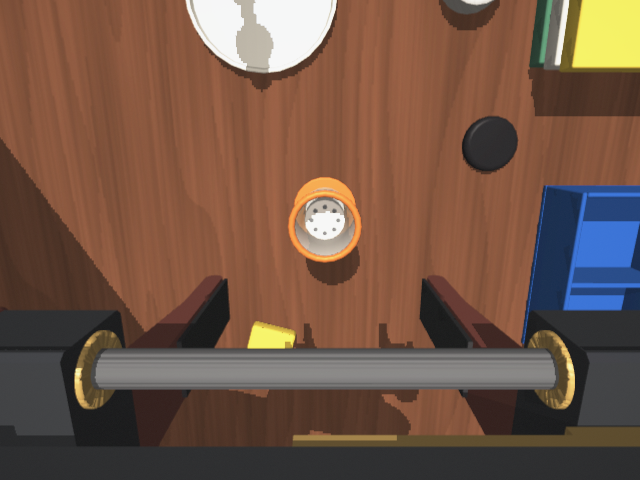

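View pics/w2.png

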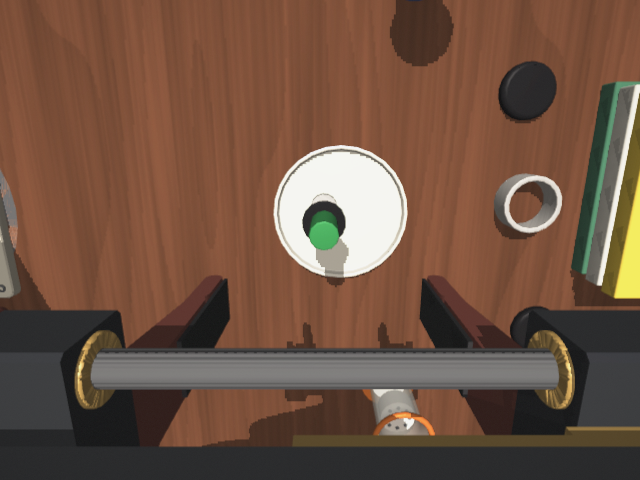

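The wrist views put the orange ring centre at about (325,226.5) in w1. In w2 the handle top is at (324,236) and the tray rim centre at (340.5,211.5).

```bash
python3 - <<'E'
import cv2,numpy as np
a=cv2.imread("pics/w1.png");b=cv2.imread("pics/w2.png")
def c(im,u,v,w,h,k): return cv2.resize(im[v:v+h,u:u+w],None,fx=k,fy=k,interpolation=cv2.INTER_CUBIC)
cv2.imwrite("pics/c3.png",np.hstack([c(a,275,176,100,100,4),c(b,275,176,100,100,4)]))
E
python3 - <<'E'
from h import *
K=wristT()[0]; A=np.load("w1.npy");B=np.load("w2.npy")
for n,T,p,z in [("mouth",A,(325,226.5),.11),("handle",B,(324,236),.156),("tray",B,(340.5,211.5),.012)]: print(n,at(K,T,*p,z))
print(get_tcp_pos(),get_ee_rot())
E
```

```text
mouth [ 0.56841085 -0.22584472  0.11      ]
handle [0.48530767 0.00318838 0.156     ]
tray [ 0.50413281 -0.00277169  0.012     ]
[0.48488812 0.00319284 0.28019978] [ 1.47985865e-04  9.99999840e-01 -3.73142681e-04  3.98438280e-04]
```

View pics/c3.png

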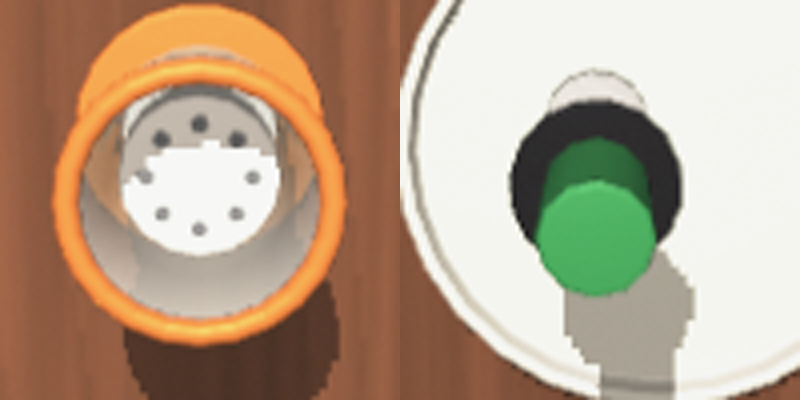

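The enlarged crop agrees: mouth (325,226), handle (324.2,235.7). Now the grasp.

```bash
python3 - <<'E'
from h import *
print(movel([0.4844,0.004,0.17],v=0.12), movel([0.4844,0.004,0.1105],v=0.06,until_force=8))
print(get_tcp_pos(),get_ft_force())
command_gripper(0.0); wait(0.2)
print(get_grip_width()*88,get_tcp_pos(),get_ft_force())
movel([0.4844,0.004,0.15],v=0.06); wait(.3)
Tm=wristT()[1]; np.save("w3.npy",Tm); cv2.imwrite("pics/w3.png",read_camera("wrist")[:,:,::-1]);cv2.imwrite("pics/s3.png",read_camera("scene")[:,:,::-1][120:360,230:550].repeat(2,0).repeat(2,1))
print(get_grip_width()*88,get_tcp_pos(),get_ft_force(),get_ft_torque(),get_time())
E
```

```text
False False
[0.48469635 0.0039864  0.11079175] [ 0.55325241  0.22970558 -0.48625843]
23.717316257068532 [0.48437731 0.00400634 0.11048886] [-0.29220403  0.21365681 -0.71119526]
23.34642822666566 [0.48431978 0.00399521 0.14981428] [-0.77499064 -0.21378309 -2.27009285] [-0.02078452  0.04984322 -0.02805073] 8.8667
```

View pics/w3.png

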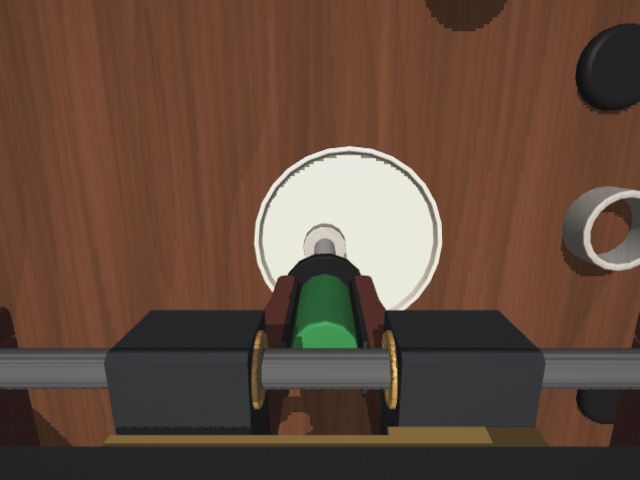

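View pics/s3.png

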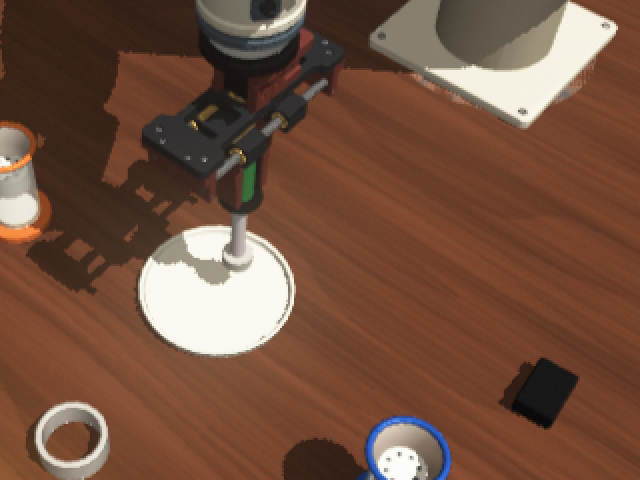

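The tamper is held upright in w3. The foot's top disc spans columns 304–346, centre about (325,243). I'll check the foot's offset from the grasp axis, then go to the tube.

```bash
python3 - <<'E'
from h import *
K=wristT()[0]
T=np.load("w3.npy"); b=cv2.imread("pics/w3.png")
print(at(K,T,325,243,.0583)-get_tcp_pos(), proj(K,T,[.4843,.004,.0583]))
cv2.imwrite("pics/c4.png",cv2.resize(b[205:275,280:370],None,fx=7,fy=7,interpolation=cv2.INTER_CUBIC))
p=[.4844,.004,.26]
movel(p,v=.2); movel([0.568,-.2255,.26],v=.2); wait(.4)
T=wristT()[1]; np.save("w4.npy",T); cv2.imwrite("pics/w4.png",read_camera("wrist")[:,:,::-1])
cv2.imwrite("pics/s4.png",read_camera("scene")[:,:,::-1]);cv2.imwrite("pics/t4.png",read_camera("top")[:,:,::-1])
print(get_tcp_pos(),get_joint_pos(),get_ft_force(),get_time())
E
```

```text
[ 0.00095429  0.00271798 -0.09151428] (np.float64(323.58521677792726), np.float64(246.81308488993574))
[ 0.56799747 -0.22544356  0.26005602] [-3.97326726e-01  3.63416167e-01  1.62868272e+00  2.85936362e-05
  1.14944186e+00 -3.97382489e-01] [-0.05649307 -0.18474171 -2.41545585] 11.4917
```

View pics/c4.png

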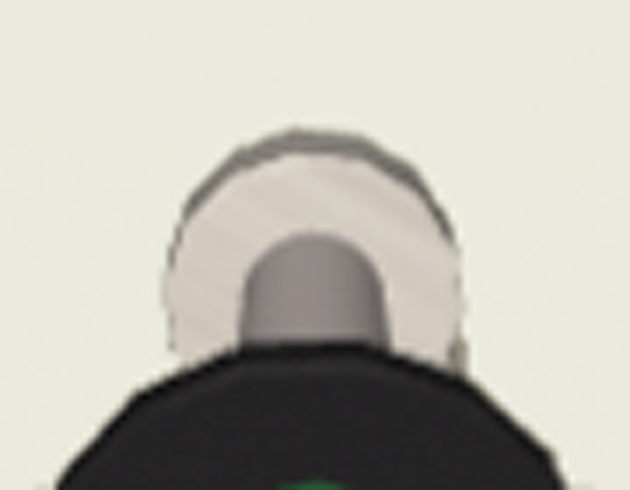

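View pics/w4.png

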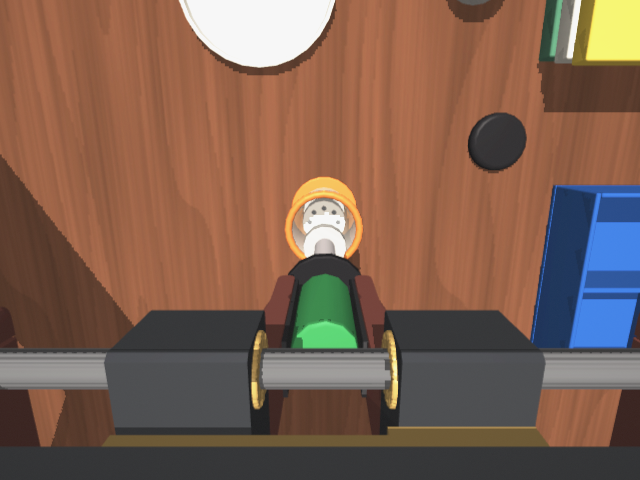

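View pics/s4.png

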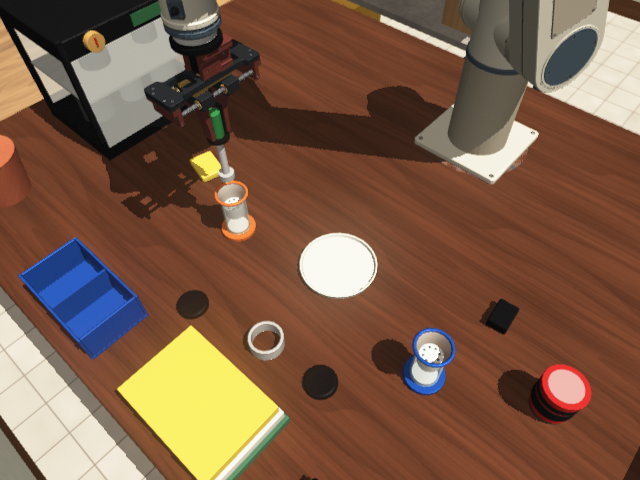

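Held over the orange tube, the foot appears at (325,243) in w4 with the ring behind it. I'll overlay predicted circles to check tilt and alignment.

```bash
python3 - <<'E'
from h import *
K=wristT()[0]
T=np.load("w3.npy"); print("foot far edge offset y from tcp", at(K,T,324.7,226.9,.0583)-np.array([.48432,.004,0]))
T=np.load("w4.npy"); b=cv2.imread("pics/w4.png"); k=6;u0,v0=275,170
im=cv2.resize(b[v0:v0+95,u0:u0+100],None,fx=k,fy=k,interpolation=cv2.INTER_CUBIC)
def circ(cx,cy,z,r,col):
    for a in np.linspace(0,6.283,90):
        u,v=proj(K,T,[cx+r*np.cos(a),cy+r*np.sin(a),z]); cv2.circle(im,(int((u+.5-u0)*k),int((v+.5-v0)*k)),1,col,-1)
circ(.568,-.2255,.11,.033,(255,0,0)); circ(.568,-.2255,.1675,.015,(0,0,255)); circ(.568,-.2255,.083,.020,(0,255,0))
cv2.imwrite("pics/c5.png",im)
E
```

```text
foot far edge offset y from tcp [0.00074969 0.01401519 0.0583    ]
```

View pics/c5.png

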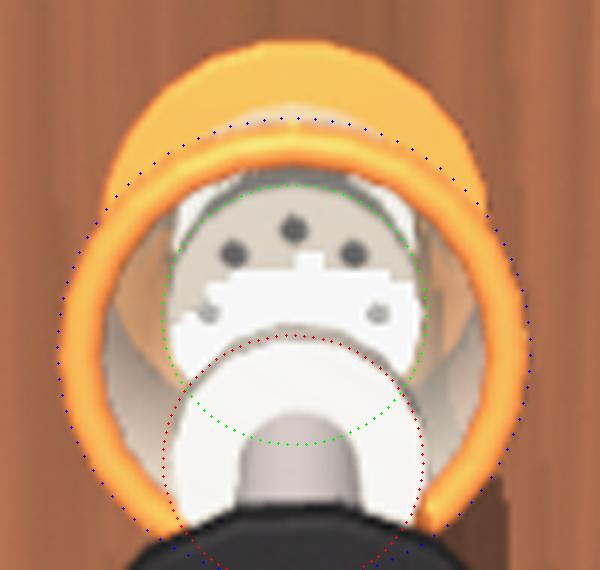

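Foot and mouth are aligned to within about 1 mm. Next I descend and push.

```bash
python3 - <<'E'
from h import *
x,y=.568,-.2255
f0=get_ft_force()
print(movel([x,y,.196],v=.08,until_force=8),get_ft_force()-f0)
print(movel([x,y,.152],v=.03,until_force=12),get_tcp_pos(),get_ft_force()-f0,get_grip_width()*88)
print(movel([x,y,.136],v=.008,until_force=13),get_tcp_pos(),get_ft_force()-f0,get_time())
wait(.1);print(get_tcp_pos(),get_ft_force()-f0,get_ft_torque(),get_grip_width()*88)
E
```

```text
False [ 0.29244261  0.53772235 -0.48950931]
False [ 0.56800963 -0.22548419  0.15190208] [ 0.64264198 -0.16998777  1.89475116] 23.7297043053234
True [ 0.56816406 -0.22561029  0.14344522] [-0.66253979  0.79341883  7.55015607] 15.225
[ 0.56816222 -0.22558106  0.1434413 ] [-0.43377441  1.48754234  7.36953073] [0.06585534 0.29389964 0.01440549] 23.470496332252818
```

Contact stops at TCP z = 0.1434 against a predicted 0.1435, so it is bottomed. I'll now build the force up to about 15 N in small steps.

```bash
python3 - <<'E'
from h import *
x,y=.568,-.2255
F0=-2.415
z=.1434
for i in range(25):
    f=get_ft_force()[2]-F0
    if f>14.3: break
    z-=.0002 if f<11 else .0001
    movel([x,y,z],v=.02); wait(.05)
    print(round(z,5),get_tcp_pos()[2].round(5),(get_ft_force()[2]-F0).round(2))
for i in range(4): wait(.1); print(get_tcp_pos().round(5),get_ft_force()[2]-F0)
print(get_grip_width()*88,get_time())
E
```

```text
0.1432 0.14343 7.46
0.143 0.14343 8.9
0.1428 0.14344 11.27
0.1427 0.14343 12.04
0.1426 0.14341 11.33
0.1425 0.14343 12.81
0.1424 0.14342 13.13
0.1423 0.14342 13.5
0.1422 0.1434 14.36
[ 0.56831 -0.22565  0.14342] 15.098166378520904
[ 0.5683  -0.22566  0.14337] 14.122566785799044
[ 0.56828 -0.22569  0.14341] 13.745868299159405
[ 0.56831 -0.22569  0.1434 ] 14.548849901067886
23.715912779634657 18.425
```

```bash
python3 - <<'E'
from h import *
x,y=.568,-.2255
F0=-2.415
movel([x,y,.1421],v=.02); 
for i in range(3): wait(.1); print(get_tcp_pos()[2],get_ft_force()[2]-F0)
movel([x,y,.26],v=.1); wait(.2)
print(get_ft_force(),get_tcp_pos(),get_grip_width()*88)
X,Y=.497,.000
movel([X,Y,.26],v=.2); movel([X,Y,.16],v=.12); wait(.3)
T=wristT()[1]; np.save("w6.npy",T); cv2.imwrite("pics/w6.png",read_camera("wrist")[:,:,::-1])
s=read_camera("scene")[:,:,::-1]; t=read_camera("top")[:,:,::-1]
c=lambda im,u,v,w,h,k: cv2.resize(im[v:v+h,u:u+w],(w*k,h*k),interpolation=cv2.INTER_CUBIC)
cv2.imwrite("pics/c6.png",np.hstack([c(s,195,170,80,80,5),c(s,310,200,80,80,5)]))
cv2.imwrite("pics/t6.png",c(t,410,185,80,80,5))
print(get_ft_force(),get_tcp_pos(),get_time())
E
```

```text
0.14341055356651233 16.09422214259495
0.1434294946823128 15.479311000830759
0.1434241804690304 15.183657756000386
[ 0.3232138  -0.66996757 -2.07369688] [ 0.56778975 -0.22541154  0.25941976] 23.714388936665788
[-1.74592501e-03  5.38456243e-01 -1.82853079e+00] [4.97073515e-01 1.62032406e-05 1.60221385e-01] 23.2667
```

View pics/w6.png

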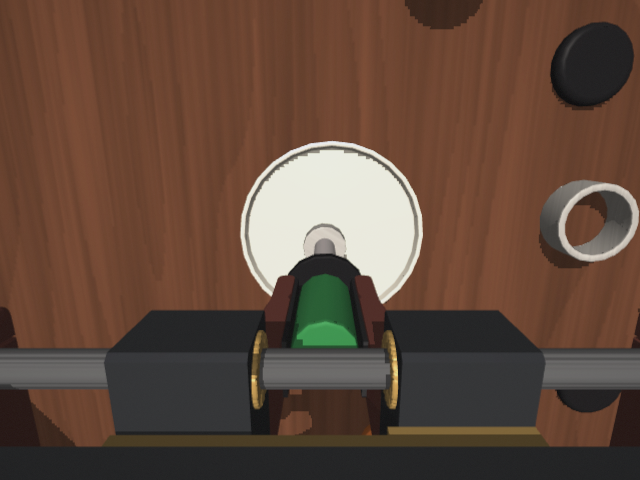

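View pics/c6.png

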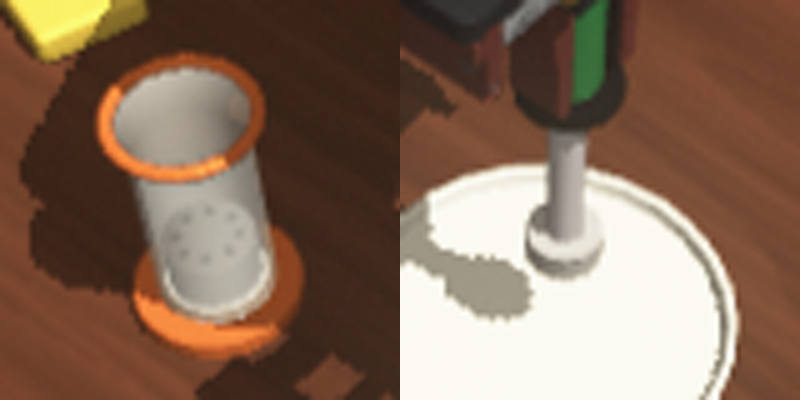

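The cartridge now sits on the tube's bottom. The tamper has not shifted in the grip: the foot is at (325,243), as before. Next I put it down.

```bash
python3 - <<'E'
from h import *
X,Y=.497,.000
f0=get_ft_force()[2]
movel([X,Y,.115],v=.08)
print(movel([X,Y,.107],v=.012,until_force=3),get_tcp_pos(),get_ft_force()[2]-f0)
wait(.1)
command_gripper(0.5); wait(.3)
print(get_ft_force(),get_grip_width()*88,get_tcp_pos(),get_time())
movel([X,Y,.20],v=.08); movel([X,Y,.28],v=.15); wait(.3)
T=wristT()[1]; np.save("w7.npy",T); cv2.imwrite("pics/w7.png",read_camera("wrist")[:,:,::-1])
s=read_camera("scene")[:,:,::-1]
cv2.imwrite("pics/s7.png",s)
K=wristT()[0];print(proj(K,T,[X,Y,.156]),get_time())
E
```

```text
True [ 4.97313393e-01 -2.40822539e-06  1.10476125e-01] 7.4068942894831755
[-0.89203217 -0.04808194  0.71677772] 44.07314220506341 [ 4.96472433e-01 -3.20594964e-06  1.09700283e-01] 25.3833
(np.float64(324.336554018253), np.float64(235.94281429263765)) 27.7417
```

View pics/w7.png

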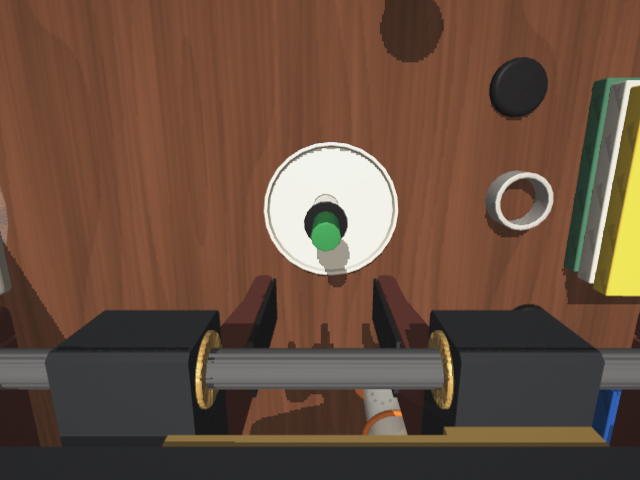

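View pics/s7.png

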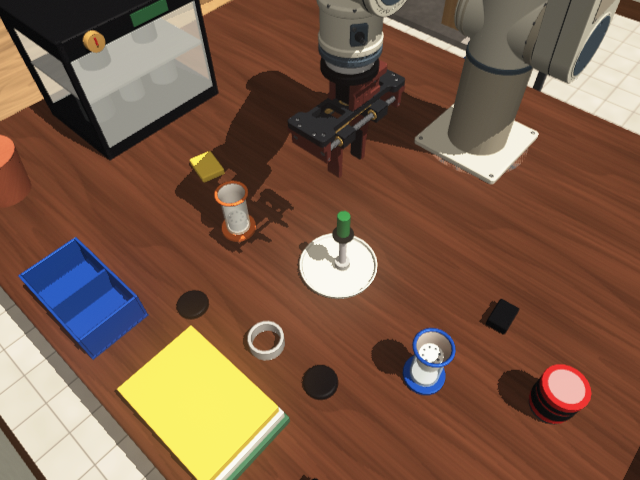

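The tamper stands upright on the tray. Its handle top is at (326,236) in the wrist view, against a predicted (324,236). The gripper is clear, the orange cartridge is at the bottom and the blue tube is unchanged.

```bash
python3 -c "
from station import *
job_done(); print(get_time())"
```

```text
the job is handed in; nothing more can be done
the job is handed in; nothing more can be done
```

The job is done and handed in at about 28 s. I pushed the orange-ring cartridge to the bottom with the tamper, then stood the tamper back on the white tray, let go and moved the gripper clear.

- **Pushing:** the tamper stopped at TCP z = 0.1434 m, against a predicted 0.1435 m for the cartridge on the bottom. I raised the force in small steps and held it at the end, where it read 15.2–16.1 N. A later picture shows the cartridge on the tube's floor.
- **Tamper:** it did not slip in the grip. It stands upright at about (0.497, 0.000), within a few mm of the handle position predicted in the final wrist view. Putting it down made brief contact at about 7 N.
- **Blue tube:** I never went near it, and it looks unchanged in the last scene picture.
- **Disagreements:** the fixed cameras differed from each other by up to about 8 mm on the tray centre and 3–4 mm on the mouth and handle. I used the wrist camera instead, and the overlay over the tube agreed to within about 1 mm. No checks failed.

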